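# Put the stacked disc weights away in their rests

### The job

Take the stack of steel disc weights apart and lay each weight flat in the pocket of the round wooden rest made for its size: the largest weight in the largest rest, the next in the next, down to the smallest. Set them down without dropping them or tipping them over, and leave the small dropper bottle and the petri dish that stand near the rests where they are.

Things in the scene. Friction and masses are not known exactly. Their poses are not given: they have to be found in the camera images.
- disc_66: The largest of four loose bright steel disc weights: a flat cylinder 66 mm across and 20 mm high, with a fine groove round its side, about 0.5 kg; at the start it lies on the bench at the bottom of the stack. Origin: centre of its underside; z up along its axis.
- disc_54: The second largest of four loose bright steel disc weights: a flat cylinder 54 mm across and 20 mm high, with a fine groove round its side, about 0.3 kg; at the start it lies on the 66 mm disc in the stack, up to 3 mm off its centre. Origin: centre of its underside; z up along its axis.
- disc_42: The third largest of four loose bright steel disc weights: a flat cylinder 42 mm across and 20 mm high, with a fine groove round its side, about 0.2 kg; at the start it lies on the 54 mm disc in the stack, up to 3 mm off its centre. Origin: centre of its underside; z up along its axis.
- disc_30: The smallest of four loose bright steel disc weights: a flat cylinder 30 mm across and 20 mm high, with a fine groove round its side, about 0.1 kg; at the start it lies on the 42 mm disc in the stack, up to 3 mm off its centre (top of the stack). Origin: centre of its underside; z up along its axis.
- rest_66: The largest of four round turned brown wooden rests with a grey felt floor, fixed to the bench: 98 mm across outside, 10 mm high, with one round pocket 80 mm across and 5 mm deep (pocket floor 5 mm above the bench). It is the rest for the 66 mm disc. Origin: centre of its underside, on the bench; z up.
- rest_54: The second largest of four round turned brown wooden rests with a grey felt floor, fixed to the bench: 86 mm across outside, 10 mm high, with one round pocket 68 mm across and 5 mm deep (pocket floor 5 mm above the bench). It is the rest for the 54 mm disc. Origin: centre of its underside, on the bench; z up.
- rest_42: The third largest of four round turned brown wooden rests with a grey felt floor, fixed to the bench: 74 mm across outside, 10 mm high, with one round pocket 56 mm across and 5 mm deep (pocket floor 5 mm above the bench). It is the rest for the 42 mm disc. Origin: centre of its underside, on the bench; z up.
- rest_30: The smallest of four round turned brown wooden rests with a grey felt floor, fixed to the bench: 62 mm across outside, 10 mm high, with one round pocket 44 mm across and 5 mm deep (pocket floor 5 mm above the bench). It is the rest for the 30 mm disc. Origin: centre of its underside, on the bench; z up.
- bottle: Bystander: small brown dropper bottle with a black cap, 34 mm across, 70 mm high, loose, about 0.08 kg, standing near the rests. Origin: centre of its underside. To be left alone.
- petri_dish: Bystander: flat round petri dish with reddish agar, 62 mm across, 14 mm high, loose, about 0.04 kg, near the rests. Origin: centre of its underside. To be left alone.
Not all that is in view belongs to the job. What is shaped like the disc_42 but black or purple is not meant. Leave any pink look-alike of the disc_54 alone.

How it is judged:
At the end, for the whole second after the job is handed in: Each of the four discs lies flat (within 0.08 rad) on the pocket floor of the rest of its own size: within 10 mm of the rest's axis and its underside 2 to 7.5 mm above the bench; all are released and at rest; the bottle and the petri dish stand upright within 15 mm of where they were (horizontal distance between disc_66 and rest_66 below 0.01 m and z of disc_66 in the frame of rest_66 between 0.002 and 0.0075 m and angle between each of disc_66, disc_54, disc_42, disc_30's own z axis and vertical below 0.08 rad and linear speed of each of disc_66, disc_54, disc_42, disc_30 below 0.02 m/s and contact force between the fingers and disc_66 below 0.1 N and horizontal distance between disc_54 and rest_54 below 0.01 m and z of disc_54 in the frame of rest_54 between 0.002 and 0.0075 m and contact force between the fingers and disc_54 below 0.1 N and horizontal distance between disc_42 and rest_42 below 0.01 m and z of disc_42 in the frame of rest_42 between 0.002 and 0.0075 m and contact force between the fingers and disc_42 below 0.1 N and horizontal distance between disc_30 and rest_30 below 0.01 m and z of disc_30 in the frame of rest_30 between 0.002 and 0.0075 m and contact force between the fingers and disc_30 below 0.1 N and distance of each of bottle, petri_dish from where it was at the start of the episode below 0.015 m and angle between each of bottle, petri_dish's own z axis and vertical below 0.15 rad); the robot touches nothing.
It fails at once if A disc is dropped (moves faster than 0.7 m/s with no finger on it, a fall of some 25 mm) ((linear speed of disc_66 above 0.7 m/s and contact force between the fingers and disc_66 below 0.05 N) or (linear speed of disc_54 above 0.7 m/s and contact force between the fingers and disc_54 below 0.05 N) or (linear speed of disc_42 above 0.7 m/s and contact force between the fingers and disc_42 below 0.05 N) or (linear speed of disc_30 above 0.7 m/s and contact force between the fingers and disc_30 below 0.05 N)).
It fails at once if A disc is tipped over (tilted more than 0.6 rad) (angle between any of disc_66, disc_54, disc_42, disc_30's own z axis and vertical above 0.6 rad).
It fails at once if The dropper bottle is moved more than 15 mm or tipped (distance of bottle from where it was at the start of the episode above 0.015 m or angle between bottle's own z axis and vertical above 0.3 rad).
It fails at once if The petri dish is moved more than 15 mm or tipped (distance of petri_dish from where it was at the start of the episode above 0.015 m or angle between petri_dish's own z axis and vertical above 0.3 rad).
It also fails if it takes over 104 s, if anything falls off the work surface, if the arm or the gripper's body presses on something with over 40 N, if the wrist force passes 120 N, or if a joint passes its speed limit or range.

### The arm

A 6-joint arm with a two-finger parallel gripper is mounted at the origin on a cart in front of the work surface, level with it; the furniture and walls round the work are solid. World frame = base frame: x ahead of the robot, y to its left, z up, the work surface at z = 0. Lengths are in m, angles in rad, forces in N, time in s.
With the tool pointing down it reaches from about 0.375 to 0.9 m from the base axis. Payload 3.1 kg.
Tool frame: the origin (TCP) lies midway between the tips of the shut fingers; the grasp point (between the pads) lies 19 mm behind it; z points along the fingers, y is the line along which they close (so a half turn about z gives the same grasp; the last joint's range is limited). The gripper opens to 85 mm and grips with 20 to 120 N. Pads are 22 mm wide; open, the fingers measure 114 mm over their backs; the gripper's body (76 mm by 85 mm) begins 54 mm behind the grasp point. The pads swing forward as they close: fully open they stand 13 mm farther back than shut.
Start: joints at [-1.514, 0.527, 1.433, -0, 1.181, -0.178], TCP at [0.145, -0.608, 0.231] pointing down, gripper open.
Joint ranges: [-3.08, 3.08], [-0.75, 2.2], [0.22, 2.44], [-1.43, 4.57], [0, 2.65], [-2.85, 2.85]. Speed limits (rad/s): [2.79, 2.79, 3.14, 3.14, 3.14, 3.14].

### API

Orientations are given as a unit quaternion [x, y, z, w].
In Python, from station import manip gives the robot as it stands.
- The arm moves only by the tool drive_tool, never from a script. Its argument "motion" is a list that holds one entry, the list of rows, each a list of 5 numbers: the finger opening in mm, from 0 to 85.4, then the shift along the tool's x, y, z in units of 30 mm (1.0 is 30 mm), then the turn about the tool's z in units of 8 degrees (1.0 is 8 degrees). In form: [[[fingers, x, y, z, yaw], ...]]. A call has 1 to 10 rows; each row is the pose to reach, as a shift and turn from the pose commanded when the call began, along the tool's axes at that moment; what a row does not reach only later rows make up. A row lasts 1/10 s, in which the tool goes at most 50 mm and 8.59 degrees, less where a joint would pass 70% of its speed; a pose out of reach is approached as far as the arm can. A call with a gripper value outside its range is refused whole. The fingers move at their own pace and stop on an object; "squeeze" is the grip in N (left out, the last holds). Time passes only in rows, so rows that repeat a pose let the fingers close. It gives the time, the measured TCP pose, the force, the opening and the grip force at its end, in the units of the state.
- manip.sense(): the state, without advancing time (a new reading comes with each control period).
- manip.snapshot(name): name is "side" or "top" or "wrist"; returns the picture (400x640x3 uint8, red, green, blue); there is no depth.
- manip.camera_model(name): a dict with "fov_y" (degrees; the focal length in pixels is half the picture's height over the tangent of half this angle, whatever the lens; pixels are square), "cx", "cy" (the principal point, pixels), "origin" and "orientation" of the camera in the world. Camera axes: x right, y up, looking along -z (the intrinsics and any distortion apply to the point x, -y, -z); pixel columns grow to the right and rows downward; lengths in m; the calibration is good to about 2 mm. A picture is of the moment at which its call begins: read the wrist's pose just before it. camera_model takes no time and is no camera call; for the wrist camera it gives the pose at the moment of the call.
- manip.sign_off(): hands the job in; it is judged then, once.
The state is a dict: "t": time; "q": joint angles; "qd": joint speeds; "tau": joint torques, N m; "tcp_pos": TCP position; "tool_rot": TCP orientation; "force": force on the tool from outside, world axes, zero at the start; "ft_torque": the same for the moment, N m; "finger_gap": opening from 0.0 (shut) to 1.0 (fully open); "gripper_force": force on a finger pad.
Only numpy, scipy, OpenCV 4.12 (cv2) and the standard library are available. Lean on these libraries where they do the work, as an engineer would, in place of code of your own. Each camera call takes 0.05 s, during which the arm holds its last target. There are 200 camera calls.

## Working session

There is one attempt and no reset: what is moved stays moved. The work goes in short steps, Python scripts to look and compute and a tool call to move; the robot and the scene stay as the last step left them, time stands still between calls to the robot, and variables do not carry over. Pictures are saved under pics/ and viewed, at most 14 in all, crops included, and the job is handed in when it is done.

Besides the shell and the picture viewer there is one more tool, called after "Call:" as a command line: name --argument value ..., lists and objects as JSON in quotes. drive_tool: Moves the arm, as the interface text tells. Its arguments: {"type":"object","properties":{"motion":{"type":"array","items":{"type":"array","items":{"type":"array","items":{"type":"number"}}}},"squeeze":{"type":"number"}},"required":["motion"]}

```bash
mkdir -p pics; cat > h.py <<'E'
import numpy as np, cv2
from station import manip
from scipy.spatial.transform import Rotation as R
def K(m):
    f=200/np.tan(np.radians(m["fov_y"])/2); return f
def ray(m,u,v):
    f=K(m); d=np.array([(u-m["cx"])/f,-(v-m["cy"])/f,-1.]); return np.array(m["origin"]),R.from_quat(m["orientation"]).apply(d)
def plane(m,u,v,z):
    o,d=ray(m,u,v); return o+d*(z-o[2])/d[2]
def proj(m,p):
    c=R.from_quat(m["orientation"]).inv().apply(np.array(p)-m["origin"]); f=K(m)
    return np.array([m["cx"]+f*c[0]/-c[2], m["cy"]-f*c[1]/-c[2]])
def snap(name,fn):
    m=manip.camera_model(name); im=manip.snapshot(name); cv2.imwrite("pics/"+fn,im[:,:,::-1]); return m,im
E
python3 - <<'E'
from h import *
for n in ["top","side","wrist"]:
    m,_=snap(n,n+"0.png"); print(n,m)
s=manip.sense(); print(s)
E
```

```text
top {'fov_y': 57.202241788447076, 'cx': 313.2323103885806, 'cy': 201.6780032122338, 'origin': array([0.40900857, 0.03884521, 1.21258595]), 'orientation': array([-0.02295972,  0.03074868,  0.70838938, -0.70477788])}
side {'fov_y': 43.009792484615154, 'cx': 314.12906826058713, 'cy': 201.7693724890615, 'origin': array([0.0537425 , 1.09736916, 0.9199037 ]), 'orientation': array([-0.08875765,  0.44698082,  0.87227689, -0.17737887])}
wrist {'fov_y': 70.93709933829808, 'cx': 316.74876375968614, 'cy': 198.78290688132182, 'origin': array([ 0.21080018, -0.5907354 ,  0.37319402]), 'orientation': array([-0.10507589,  0.08354484, -0.61321844,  0.77842306])}
{'t': 0.15, 'q': array([-1.51447045e+00,  5.28290652e-01,  1.43361834e+00, -4.43653038e-06,
        1.18136605e+00, -1.78504734e-01]), 'qd': array([-0.00031119, -0.00169838, -0.00494341, -0.00014139, -0.00078064,
        0.00075353]), 'tau': array([ 3.05204521e-04, -4.42743480e+01, -1.78275239e+01, -1.94009708e-04,
        5.59621389e-03,  8.61729088e-07]), 'tcp_pos': array([ 0.14541731, -0.60728753,  0.23053174]), 'tool_rot': array([ 9.93114289e-01,  1.17146498e-01,  4.93085025e-05, -8.39750671e-04]), 'force': array([ 0.77599649,  0.57917325, -0.27679961]), 'ft_torque': array([-0.0143954 , -0.03257496,  0.02554256]), 'gripper_force': 0.0, 'finger_gap': 1.0010224859455927}
```

View pics/top0.png

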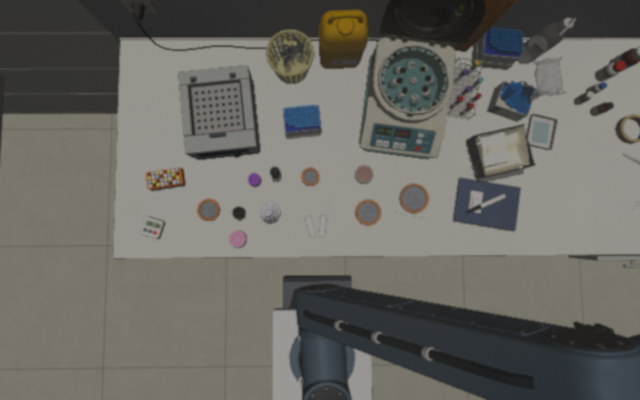

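View pics/side0.png

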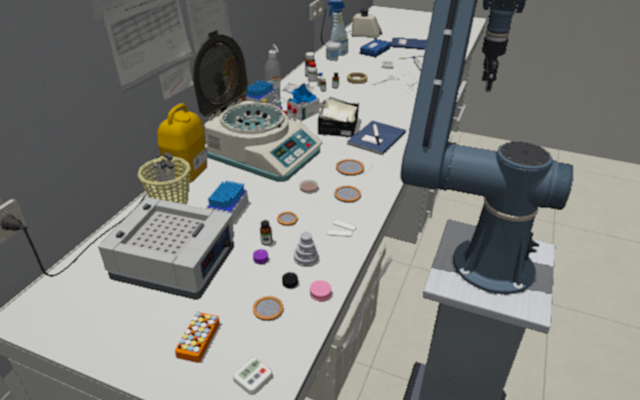

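The top view shows the stack at about (270,212), with rests at (208,209), (310,177), (368,212) and (414,198). The bottle is at (276,173) and the dish at (364,174). The side view shows the same items: stack (306,248), rests (268,308), (287,218), (347,194) and (350,167).

```bash
cat >> h.py <<'E'
from scipy.optimize import least_squares
def tri(obs):  # [(m,u,v)...] -> point nearest to rays, residual
    A=np.zeros((3,3));b=np.zeros(3);L=[]
    for m,u,v in obs:
        o,d=ray(m,u,v); d=d/np.linalg.norm(d); P=np.eye(3)-np.outer(d,d); A+=P; b+=P@o; L.append((P,o))
    x=np.linalg.solve(A,b); return x,[np.linalg.norm(P@(x-o)) for P,o in L]
def brown(im):
    h=cv2.cvtColor(im,cv2.COLOR_RGB2HSV)
    return cv2.inRange(h,(3,90,60),(16,255,255))
def blobs(mask,amin=25):
    n,l,s,c=cv2.connectedComponentsWithStats(mask,connectivity=8)
    return [(l==i,s[i],c[i]) for i in range(1,n) if s[i][4]>=amin]
def circ(m,contour,z):
    p=np.array([plane(m,u,v,z)[:2] for u,v in contour])
    r=least_squares(lambda q:np.hypot(p[:,0]-q[0],p[:,1]-q[1])-q[2],[*p.mean(0),.04],loss='soft_l1',f_scale=.002)
    return r.x
E
python3 - <<'E'
from h import *
import numpy as np
g=np.load if 0 else None
for n,z0 in [("top",0),("side",0)]:
    m=manip.camera_model(n); im=cv2.imread(f"pics/{n}0.png")[:,:,::-1].copy()
    mk=brown(im); mk=cv2.morphologyEx(mk,cv2.MORPH_CLOSE,np.ones((3,3)))
    cs,_=cv2.findContours(mk,cv2.RETR_EXTERNAL,cv2.CHAIN_APPROX_NONE)
    for c in cs:
        if len(c)<20: continue
        x=circ(m,c[:,0],.005)
        if x[2]<.06: print(n,cv2.boundingRect(c),np.round(x,4))
mt=manip.camera_model("top");ms=manip.camera_model("side")
for a,b in [((208,209),(268,308)),((310,177),(287,218)),((368,212),(347,194)),((414,198),(350,167))]: print(tri([(mt,*a),(ms,*b)]))
for p in [(270,212),(276,173),(364,174),(254,180),(239,213),(238,239)]: print(p,plane(mt,*p,0.02))
E
```

```text
top (356, 200, 25, 25) [ 0.4657 -0.1547  0.0396]
top (198, 199, 22, 21) [0.4775 0.3709 0.0338]
top (400, 184, 29, 29) [ 0.5124 -0.3081  0.0457]
top (302, 168, 17, 17) [0.5858 0.0358 0.0273]
top (146, 168, 38, 22) [0.6036 0.5248 0.0554]
side (175, 313, 45, 49) [0.5889 0.5061 0.0426]
side (253, 297, 30, 23) [0.4782 0.3689 0.0354]
side (261, 228, 10, 5) [0.62   0.1102 0.0101]
side (277, 212, 20, 13) [0.5863 0.0334 0.029 ]
side (335, 186, 26, 16) [ 0.4659 -0.1568  0.0413]
side (336, 160, 28, 15) [ 0.5122 -0.3094  0.0466]
side (305, 59, 9, 5) [ 1.0335 -1.1704  0.0223]
(array([0.47733541, 0.37058442, 0.00604845]), [np.float64(0.0010662247162199754), np.float64(0.00106622471621996)])
(array([0.58363971, 0.03588801, 0.00731213]), [np.float64(0.0009421991409558641), np.float64(0.0009421991409558032)])
(array([ 0.46603999, -0.15556774,  0.00309253]), [np.float64(6.519725193235876e-05), np.float64(6.519725193234916e-05)])
(array([ 0.51121041, -0.3090393 ,  0.00453234]), [np.float64(0.0004056886542770119), np.float64(0.00040568865427697767)])
(270, 212) [0.46677819 0.16613343 0.02      ]
(276, 173) [0.59457297 0.14693393 0.02      ]
(364, 174) [ 0.59014923 -0.14181828  0.02      ]
(254, 180) [0.5717562  0.21874433 0.02      ]
(239, 213) [0.46403253 0.26662775 0.02      ]
(238, 239) [0.38005296 0.26902544 0.02      ]
```

View pics/wrist0.png

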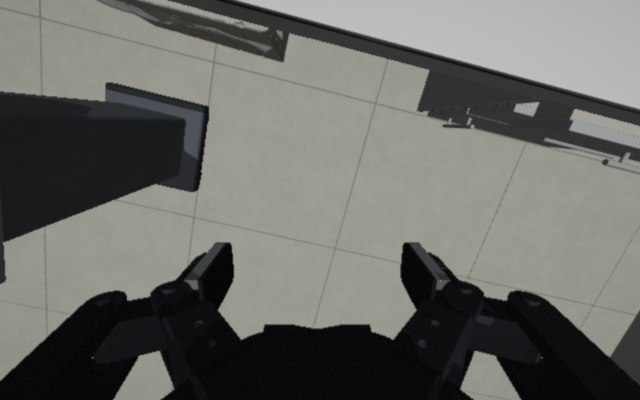

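The wrist view shows the open fingers, with tips near (218,265) and (418,265), and only floor beyond, so it's no use yet. Rest radii from both views rank them clearly: R66 (0.512,-0.309), R54 (0.466,-0.156), R42 (0.478,0.370), R30 (0.586,0.035). Next I'll move toward the stack and square the tool to the world axes.

Call:
drive_tool --motion '[[[85,3,-1.5,0,0.84],[85,6,-3,0,1.685],[85,10.9,-6.2,0,1.685],[85,10.9,-6.2,0,1.685],[85,10.9,-6.2,0,1.685],[85,10.9,-6.2,0,1.685],[85,10.9,-6.2,0,1.685],[85,10.9,-6.2,0,1.685],[85,10.9,-6.2,0,1.685]]]'

```text
t: 1.05
tcp_pos: [0.4222, -0.3476, 0.2311]
tool_rot: [1.0, 0.002, 0.0, -0.001]
force: [-1.1, -1.0, -0.0]
finger_gap: 0.994
gripper_force: 0.0
```

Call:
drive_tool --motion '[[[85,0,-17.1,-1,0],[85,0,-17.1,-1,0],[85,0,-17.1,-1,0],[85,0,-17.1,-1,0],[85,0,-17.1,-1,0],[85,0,-17.1,-1,0],[85,0,-17.1,-1,0],[85,0,-17.1,-1,0],[85,0,-17.1,-1,0],[85,0,-17.1,-1,0]]]'

```text
t: 2.05
tcp_pos: [0.4205, 0.1493, 0.2608]
tool_rot: [1.0, -0.001, 0.0, 0.0]
force: [1.4, 0.6, 0.4]
finger_gap: 0.997
gripper_force: 0.0
```

```bash
python3 - <<'E'
from h import *
print(manip.sense()["tcp_pos"],manip.sense()["tool_rot"])
m,im=snap("wrist","w1.png"); np.save("w1.npy",m,allow_pickle=True)
print(proj(m,[.467,.166,0]),proj(m,[.467,.166,.08]),m["origin"])
E
```

```text
[0.4204813  0.14925831 0.26076162] [ 9.99999520e-01 -8.59903456e-04  3.68064443e-04  2.93213485e-04]
[305.19375129 136.687426  ] [302.47219489 140.3857796 ] [0.48761628 0.15024531 0.40355478]
```

View pics/w1.png

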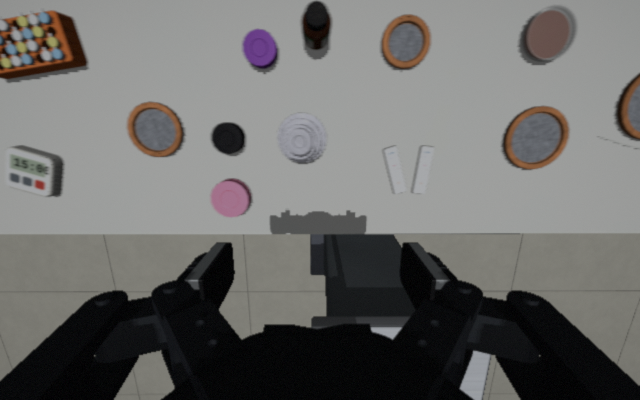

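The wrist view shows the stack at about (302,138). Rests are at (155,129), (406,42) and (536,137), the bottle at (316,25), and the decoys at (228,138), (230,198) and (260,47). I'll measure the rests here and take a closer crop of the stack.

```bash
python3 - <<'E'
from h import *
m=np.load("w1.npy",allow_pickle=True).item(); im=cv2.imread("pics/w1.png")[:,:,::-1].copy()
mk=cv2.morphologyEx(brown(im),cv2.MORPH_CLOSE,np.ones((3,3)))
cs,_=cv2.findContours(mk,cv2.RETR_EXTERNAL,cv2.CHAIN_APPROX_NONE)
for c in cs:
    if len(c)<40: continue
    print(cv2.boundingRect(c),np.round(circ(m,c[:,0],.008),4))
c=cv2.resize(im[95:180,255:350],None,fx=8,fy=8,interpolation=cv2.INTER_CUBIC)
c=cv2.normalize(c,None,0,255,cv2.NORM_MINMAX)
c=c[:600,:800];cv2.imwrite("pics/c1.png",c[:,:,::-1])
for p in [(316,15),(316,45)]: print(plane(m,*p,0), plane(m,*p,.07))
E
```

```text
(505, 107, 63, 62) [ 0.4653 -0.1527  0.0419]
(128, 102, 55, 55) [0.4767 0.3713 0.0357]
(621, 76, 19, 63) [ 0.5129 -0.3096  0.0477]
(0, 17, 17, 42) [191.0759 277.4132 336.0695]
(382, 15, 48, 54) [0.5847 0.0374 0.0296]
(0, 11, 74, 63) [0.6292 0.548  0.0773]
[0.6172913  0.15065237 0.        ] [0.59479807 0.15058177 0.07      ]
[0.58313417 0.1506888  0.        ] [0.56656578 0.15061187 0.07      ]
```

View pics/c1.png

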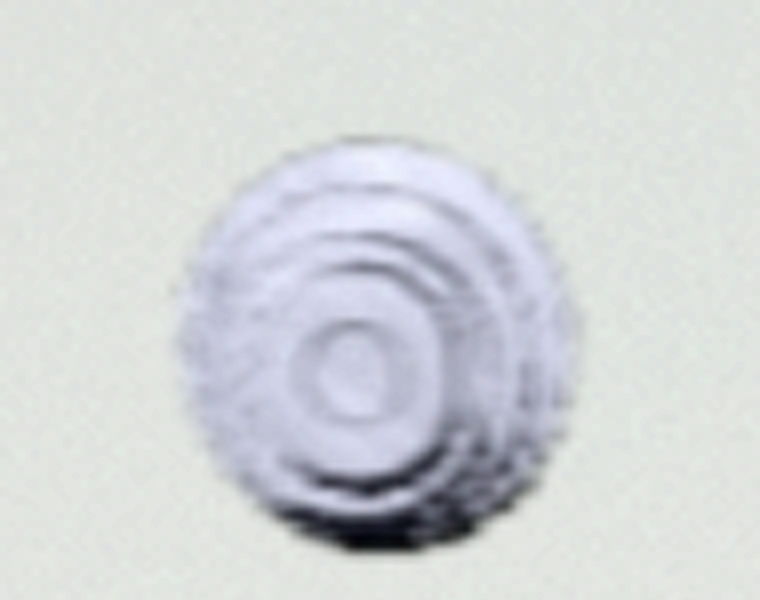

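The crop shows the top disc's ring centred at crop (354,371), which is pixel (299.2,141.4). The bottom disc is centred near (302.5,136.9).

```bash
python3 - <<'E'
from h import *
m=np.load("w1.npy",allow_pickle=True).item()
p=plane(m,299.2,141.4,.08); print(p,plane(m,302.5,136.9,.02))
for n in ["top","side"]:
    mm=manip.camera_model(n); print(n,proj(mm,p))
im=cv2.imread("pics/side0.png"); c=cv2.resize(im[215:285,265:345],None,fx=8,fy=8,interpolation=cv2.INTER_CUBIC); cv2.imwrite("pics/c2.png",c)
E
```

```text
[0.46587559 0.16971859 0.08      ] [0.46774559 0.16882107 0.02      ]
top [266.76162695 211.36742282]
side [305.56637865 235.73615213]
```

View pics/c2.png

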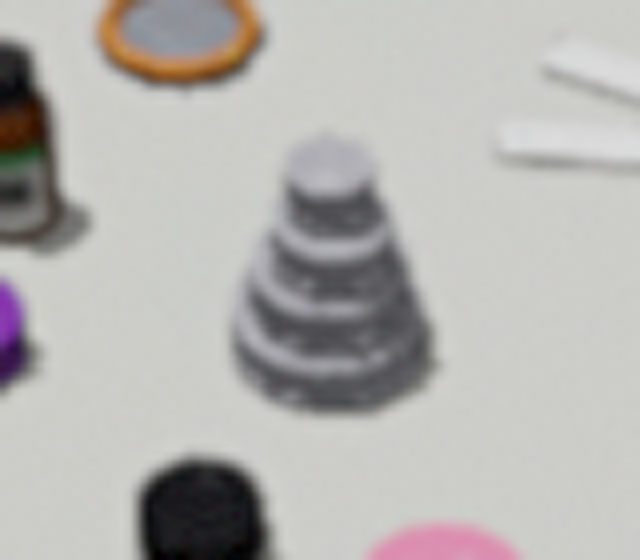

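The side crop puts the top disc at (306.4,235.6). A disc top at z=0.08 would project to (305.6,235.7), so the height is confirmed. I'll go above it.

Call:
drive_tool --motion '[[[60,1.5,-0.6,4.7,0],[60,1.5,-0.6,4.7,0],[60,1.5,-0.6,4.7,0],[60,1.5,-0.6,4.7,0],[60,1.5,-0.6,4.7,0]]]'

```text
t: 2.6
tcp_pos: [0.4647, 0.1653, 0.1187]
tool_rot: [1.0, -0.001, -0.002, 0.0]
force: [-0.4, -0.1, 0.8]
finger_gap: 0.704
gripper_force: 0.0
```

```bash
python3 - <<'E'
from h import *
s=manip.sense();print(s["tcp_pos"],s["tool_rot"],s["finger_gap"])
m,im=snap("wrist","w2.png"); np.save("w2.npy",m,allow_pickle=True)
print(proj(m,[.466,.170,.08]),proj(m,s["tcp_pos"]))
E
```

```text
[0.4647233  0.16526507 0.11869012] [ 9.99997739e-01 -6.17083785e-04 -2.00170340e-03  3.66285200e-04] 0.7035932477268281
[310.98267388 220.86952551] [318.2569627 247.1910619]
```

View pics/w2.png

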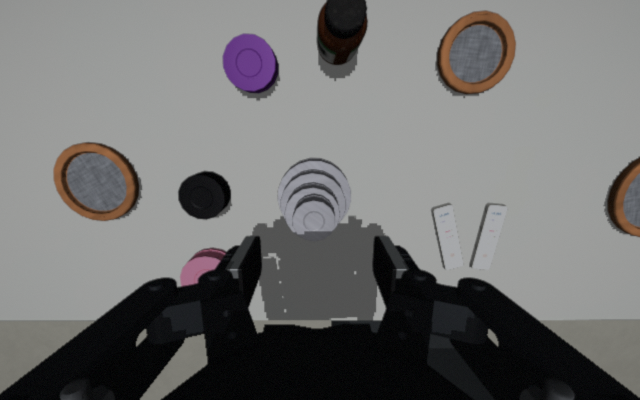

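The wrist view shows the top ring at about (313,221), between the pads, within about 1.5 mm of prediction. Descending and gripping.

Call:
drive_tool --motion '[[[60,0.05,-0.13,0.9,0],[60,0.05,-0.13,1.69,0],[60,0.05,-0.13,1.69,0],[15,0.05,-0.13,1.69,0],[15,0.05,-0.13,1.69,0],[15,0.05,-0.13,1.69,0],[15,0.05,-0.13,1.69,0],[15,0.05,-0.13,1.69,0]]]' --squeeze 40

```text
t: 3.45
tcp_pos: [0.4685, 0.1701, 0.0717]
tool_rot: [1.0, -0.0, 0.002, -0.0]
force: [-1.6, -1.7, 10.3]
finger_gap: 0.324
gripper_force: 38.7
```

```bash
python3 - <<'E'
from h import *
m1=np.load("w1.npy",allow_pickle=True).item();m=np.load("w2.npy",allow_pickle=True).item(); im=cv2.imread("pics/w2.png")[:,:,::-1].copy()
print(tri([(m1,299.2,141.4),(m,313,221)]))
mk=cv2.morphologyEx(brown(im),cv2.MORPH_CLOSE,np.ones((3,3)))
cs,_=cv2.findContours(mk,cv2.RETR_EXTERNAL,cv2.CHAIN_APPROX_NONE)
for c in cs:
    if len(c)<60: continue
    print(cv2.boundingRect(c),np.round(circ(m,c[:,0],.008),4))
print(plane(m,346,12,.07))
print(tri([(m1,155.4,128.7),(m,95.8,181)]),tri([(m1,406,42),(m,476.5,52.5)]))
E
```

```text
(array([0.46599788, 0.16914819, 0.08052199]), [np.float64(0.0005446611718568247), np.float64(0.0005446611718568638)])
(614, 163, 26, 74) [ 0.4659 -0.1569  0.0408]
(54, 143, 81, 78) [0.477  0.3705 0.0362]
(440, 11, 75, 83) [0.5852 0.0351 0.0301]
[0.59455538 0.14861602 0.07      ]
(array([0.47793106, 0.37209629, 0.00443566]), [np.float64(0.00020173231970948768), np.float64(0.00020173231970944876)]) (array([0.58421591, 0.0377419 , 0.01233796]), [np.float64(0.0006104438863275245), np.float64(0.0006104438863276889)])
```

Call:
drive_tool --motion '[[[15,0,0,-0.3,0],[15,0,0,-1,0],[15,0,0,-1.6,0],[15,1,1.12,-1.6,0],[15,2,2.24,-1.6,0],[15,3,3.36,-1.6,0],[15,3.97,4.47,-1.6,0],[15,3.97,4.47,-1.6,0],[15,3.97,4.47,-1.6,0]]]'

```text
t: 4.35
tcp_pos: [0.5863, 0.0351, 0.1177]
tool_rot: [1.0, -0.001, 0.0, -0.0]
force: [0.6, 0.8, -0.4]
finger_gap: 0.328
gripper_force: 39.7
```

```bash
python3 - <<'E'
from h import *
s=manip.sense();print(s["tcp_pos"],s["force"])
m,im=snap("wrist","w3.png"); np.save("w3.npy",m,allow_pickle=True)
print(proj(m,s["tcp_pos"]),proj(m,[.585,.036,.005]))
E
```

```text
[0.58629835 0.03509305 0.11766024] [ 0.60351898  0.75138203 -0.40165831]
[318.26757156 247.21215495] [316.63312235 196.82996724]
```

View pics/w3.png

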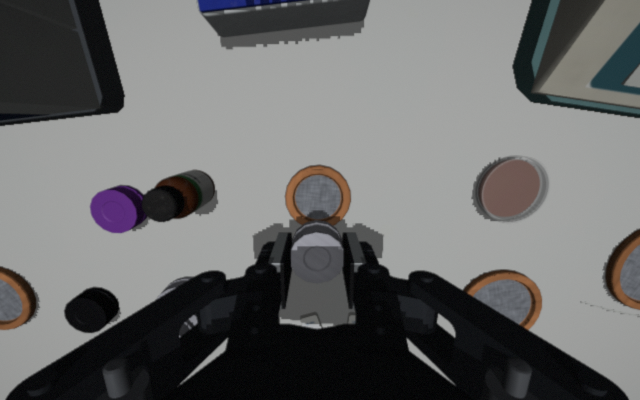

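The wrist view shows disc 30 held upright with its ring at (317,259), and rest 30 centred at about (318,196).

```bash
python3 - <<'E'
from h import *
m=np.load("w3.npy",allow_pickle=True).item(); im=cv2.imread("pics/w3.png")[:,:,::-1].copy()
print("disc",plane(m,317,259,.1265))
mk=cv2.morphologyEx(brown(im),cv2.MORPH_CLOSE,np.ones((3,3)))
cs,_=cv2.findContours(mk,cv2.RETR_EXTERNAL,cv2.CHAIN_APPROX_NONE)
for c in cs:
    if len(c)<60: continue
    p=c[:,0]; print(cv2.boundingRect(c),np.round(circ(m,p,.008),4))
E
```

```text
disc [0.58370443 0.03580919 0.1265    ]
(467, 271, 75, 59) [ 0.4662 -0.1557  0.039 ]
(0, 271, 30, 59) [0.4767 0.3695 0.033 ]
(612, 235, 28, 74) [ 0.5121 -0.3097  0.0463]
(286, 166, 65, 59) [0.5854 0.0351 0.0275]
```

Call:
drive_tool --motion '[[[15,0.05,0,1.2,0],[15,0.05,0,2.4,0],[15,0.05,0,3,0],[15,0.05,0,3.2,0],[15,0.05,0,3.2,0],[15,0.05,0,3.2,0]]]'

```text
t: 5.0
tcp_pos: [0.5879, 0.0366, 0.0219]
tool_rot: [1.0, 0.0, 0.001, 0.0]
force: [0.5, -0.4, -1.6]
finger_gap: 0.325
gripper_force: 39.7
```

Call:
drive_tool --motion '[[[15,0,0,0.08,0],[15,0,0,0.15,0],[15,0,0,0.15,0]]]'

```text
t: 5.3
tcp_pos: [0.588, 0.036, 0.0169]
tool_rot: [1.0, -0.0, 0.001, 0.0]
force: [0.8, 0.9, 0.4]
finger_gap: 0.323
gripper_force: 39.9
```

Call:
drive_tool --motion '[[[15,0,0,0.03,0],[32,0,0,0.03,0],[50,0,0,0.03,0],[50,0,0,0.03,0],[50,0,0,-0.5,0],[50,0,0,-1.5,0],[50,0,0,-3,0],[50,-2,-1.5,-4,0],[50,-3.5,-3,-4.5,0],[50,-3.9,-4.5,-4.7,0]]]'

```text
t: 6.3
tcp_pos: [0.488, 0.1384, 0.1511]
tool_rot: [1.0, -0.002, 0.0, 0.0]
force: [0.9, -0.0, -0.3]
finger_gap: 0.581
gripper_force: 0.0
```

```bash
python3 - <<'E'
from h import *
s=manip.sense();print(s["tcp_pos"],s["force"])
m,im=snap("wrist","w4.png"); np.save("w4.npy",m,allow_pickle=True)
E
```

```text
[0.4880336  0.13838421 0.15114973] [ 0.91051005 -0.00541925 -0.25325056]
```

View pics/w4.png

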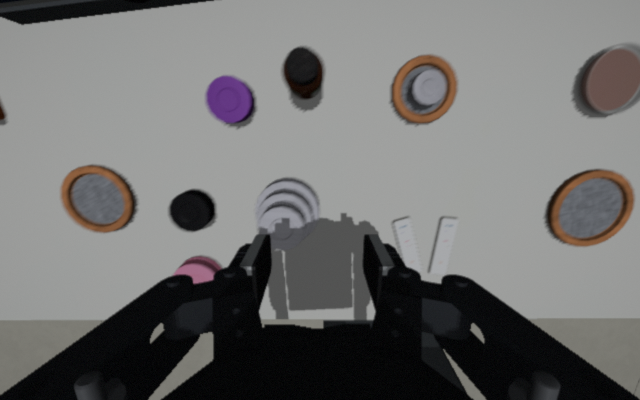

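Disc 30 lies flat in rest 30, around (428,88). The stack top is now disc 42, near (284,222). I'll step back for a clear view of the stack.

Call:
drive_tool --motion '[[[75,-1.6,-1,0,0],[75,-1.6,-1,0,0],[75,-1.6,-1,0,0]]]'

```text
t: 6.65
tcp_pos: [0.4405, 0.1692, 0.1499]
tool_rot: [1.0, 0.001, -0.0, 0.0]
force: [0.6, -0.8, 0.3]
finger_gap: 0.872
gripper_force: 0.0
```

```bash
python3 - <<'E'
from h import *
s=manip.sense();print(s["tcp_pos"],s["force"])
m,im=snap("wrist","w5.png"); np.save("w5.npy",m,allow_pickle=True)
u,v=proj(m,[.466,.169,.05]).astype(int); print(u,v)
print(proj(m,[.466,.169,.06]))
c=im[v-45:v+45,u-60:u+60]; print(u-60,v-45)
c=cv2.resize(cv2.normalize(c,None,0,255,cv2.NORM_MINMAX),None,fx=6,fy=6,interpolation=cv2.INTER_CUBIC); cv2.imwrite("pics/c5.png",c[:,:,::-1])
E
```

```text
[0.44049469 0.16916633 0.14989851] [ 0.63442569 -0.84074709  0.32006324]
317 170
[317.95983096 172.89674353]
257 125
```

View pics/c5.png

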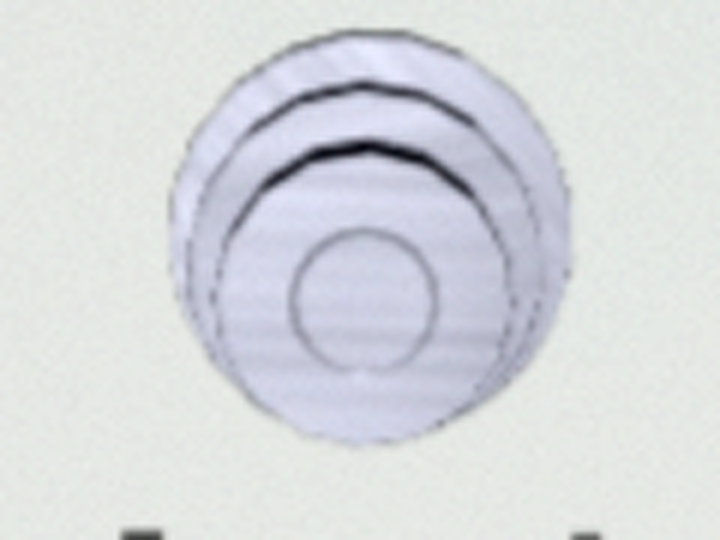

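The crop is sharp. Ring centre of disc 42 is crop (365,301); disc 54 is at (365.5,263) and disc 66 at (371,231).

```bash
python3 - <<'E'
from h import *
m=np.load("w5.npy",allow_pickle=True).item(); f=200/np.tan(np.radians(m["fov_y"])/2)
for n,(u,v),z,w in [(42,(365,301),.06,300),(54,(365.5,263),.04,355),(66,(371,231),.02,402)]:
    p=plane(m,257+u/6,125+v/6,z)
    print(n,p, "height from apparent width:",m["origin"][2]-f*n/1000/(w/6), proj(manip.camera_model("side"),p))
im=cv2.imread("pics/w5.png")[:,:,::-1].copy()
mk=cv2.morphologyEx(brown(im),cv2.MORPH_CLOSE,np.ones((3,3)))
cs,_=cv2.findContours(mk,cv2.RETR_EXTERNAL,cv2.CHAIN_APPROX_NONE)
for c in cs:
    if len(c)>60: print(cv2.boundingRect(c),np.round(circ(m,c[:,0],.008),4))
E
```

```text
42 [0.46406993 0.16909743 0.06      ] height from apparent width: 0.05684340271031321 [306.34199199 241.68176336]
54 [0.4661368  0.16894244 0.04      ] height from apparent width: 0.036442109778846876 [305.6868617  247.25184116]
66 [0.46807736 0.16796421 0.02      ] height from apparent width: 0.016118711405605557 [305.2116113  252.54217999]
(594, 124, 46, 82) [ 0.4656 -0.1545  0.0388]
(81, 115, 74, 73) [0.4771 0.3702 0.036 ]
(433, 0, 68, 70) [0.5846 0.0351 0.0297]
```

Call:
drive_tool --motion '[[[70,0.8,0,0.9,0],[70,0.8,0,2,0],[70,0.8,0,3,0],[70,0.8,0,3.4,0],[70,0.8,0,3.4,0],[30,0.8,0,3.4,0],[30,0.8,0,3.4,0],[30,0.8,0,3.4,0],[30,0.8,0,3.4,0],[30,0.8,0,3.4,0]]]' --squeeze 45

```text
t: 7.7
tcp_pos: [0.4673, 0.1685, 0.0487]
tool_rot: [1.0, -0.0, 0.002, -0.0]
force: [-0.7, -1.5, 7.4]
finger_gap: 0.468
gripper_force: 45.5
```

Call:
drive_tool --motion '[[[30,0,0,-0.3,0],[30,0,0,-0.9,0],[30,0,0,-1.5,0],[30,0.1,-1.3,-1.6,0],[30,0.2,-2.7,-1.6,0],[30,0.3,-4.1,-1.6,0],[30,0.4,-5.5,-1.6,0],[30,0.43,-6.73,-1.6,0],[30,0.43,-6.73,-1.6,0],[30,0.43,-6.73,-1.6,0]]]'

```text
t: 8.7
tcp_pos: [0.4779, 0.3709, 0.0953]
tool_rot: [1.0, 0.001, -0.0, 0.0]
force: [-0.3, -0.3, -2.3]
finger_gap: 0.466
gripper_force: 45.9
```

```bash
python3 - <<'E'
from h import *
s=manip.sense();print(s["tcp_pos"],s["force"])
m,im=snap("wrist","w6.png"); np.save("w6.npy",m,allow_pickle=True)
mk=cv2.morphologyEx(brown(im),cv2.MORPH_CLOSE,np.ones((3,3)))
cs,_=cv2.findContours(mk,cv2.RETR_EXTERNAL,cv2.CHAIN_APPROX_NONE)
for c in cs:
    if len(c)>60: print(cv2.boundingRect(c),np.round(circ(m,c[:,0],.008),4))
c=cv2.resize(im[130:330,200:440],None,fx=3,fy=3,interpolation=cv2.INTER_CUBIC); cv2.imwrite("pics/c6.png",c[:,:,::-1])
E
```

```text
[0.4779361  0.37086317 0.09525456] [-0.26078972 -0.29228634 -2.31306904]
(276, 161, 85, 70) [0.4774 0.3703 0.0336]
(28, 13, 182, 110) [0.5875 0.5284 0.0436]
```

View pics/c6.png

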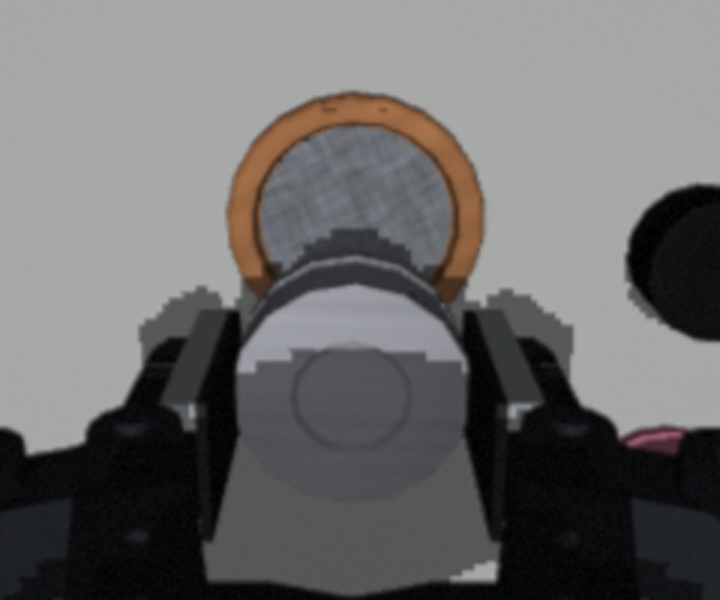

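Disc 42 is held level, with its ring at about (317,262), and rest 42 sits directly ahead. Lowering.

Call:
drive_tool --motion '[[[30,0.09,0.02,1.2,0],[30,0.09,0.02,2.1,0],[30,0.09,0.02,2.45,0],[30,0.09,0.02,2.55,0],[30,0.09,0.02,2.6,0],[30,0.09,0.02,2.6,0]]]'

```text
t: 9.35
tcp_pos: [0.4825, 0.3698, 0.0182]
tool_rot: [1.0, -0.0, 0.001, -0.0]
force: [-0.7, -0.0, -1.7]
finger_gap: 0.467
gripper_force: 46.0
```

```bash
python3 - <<'E'
from h import *
m=np.load("w6.npy",allow_pickle=True).item(); print(plane(m,317,262.3,.1066))
E
```

```text
[0.47476687 0.37157435 0.1066    ]
```

Call:
drive_tool --motion '[[[30,-0.05,0,0.08,0],[30,-0.05,0,0.13,0],[30,-0.05,0,0.14,0],[30,-0.05,0,0.14,0]]]'

```text
t: 9.75
tcp_pos: [0.4802, 0.3699, 0.0138]
tool_rot: [1.0, -0.0, 0.0, -0.0]
force: [-1.0, -1.4, 4.3]
finger_gap: 0.47
gripper_force: 46.6
```

Contact at the expected height. Releasing and going back to the view position over the stack.

Call:
drive_tool --motion '[[[44,-0.05,0,0.14,0],[60,-0.05,0,0.14,0],[60,-0.05,0,0.14,0],[60,-0.05,0,-0.4,0],[60,-0.05,0,-1.5,0],[60,-0.05,0,-3,0],[78,-0.4,1.5,-4,0],[78,-0.8,3,-4,0],[78,-1.2,4.5,-4,0],[78,-1.4,6,-4,0]]]'

```text
t: 10.75
tcp_pos: [0.437, 0.1884, 0.1346]
tool_rot: [1.0, 0.0, 0.001, -0.0]
force: [0.8, -0.1, -0.0]
finger_gap: 0.914
gripper_force: 0.0
```

Call:
drive_tool --motion '[[[78,0.1,0.7,0,0],[78,0.1,0.7,0,0],[78,0.1,0.7,0,0]]]'

```text
t: 11.05
tcp_pos: [0.4419, 0.1687, 0.1339]
tool_rot: [1.0, -0.001, 0.001, -0.0]
force: [0.2, -0.1, 0.9]
finger_gap: 0.913
gripper_force: 0.0
```

```bash
python3 - <<'E'
from h import *
s=manip.sense();print(s["tcp_pos"],s["force"])
m,im=snap("wrist","w7.png"); np.save("w7.npy",m,allow_pickle=True)
cv2.imwrite("pics/c7.png",cv2.resize(im[20:270,20:420],None,fx=2,fy=2,interpolation=cv2.INTER_CUBIC)[:,:,::-1])
print(proj(m,[.4661,.1689,.04]),proj(m,[.4681,.168,.02]))
E
```

```text
[0.44186164 0.16871024 0.13386795] [ 0.18046017 -0.08719292  0.89288555]
[317.50319744 173.72643205] [318.42435091 167.70474777]
```

View pics/c7.png

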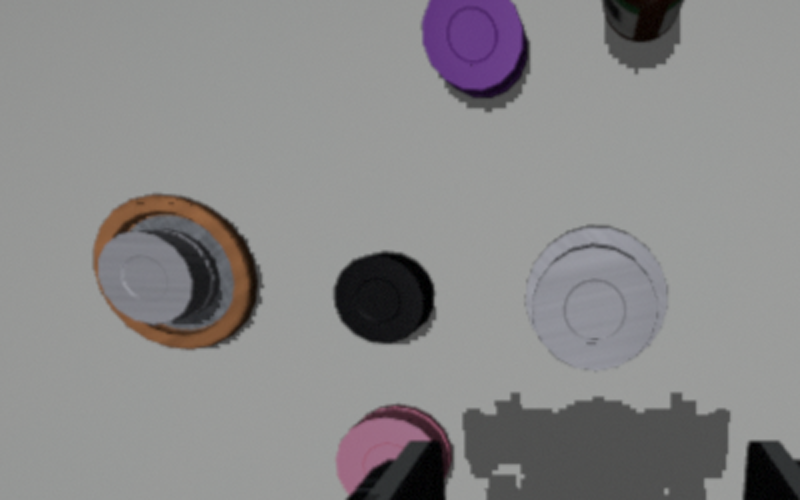

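Disc 42 sits in rest 42 with its ring at full-image (92.5,158.5). The disc 54 ring is at (318,174.5), very close to its prediction.

```bash
python3 - <<'E'
from h import *
m=np.load("w7.npy",allow_pickle=True).item(); print(plane(m,92.5,158.5,.025),plane(m,318,174.5,.04))
E
```

```text
[0.47732469 0.37016297 0.025     ] [0.4654309  0.16847563 0.04      ]
```

Call:
drive_tool --motion '[[[80,0.72,0,0.9,0],[80,0.72,0,2,0],[80,0.72,0,3.1,0],[80,0.72,0,3.6,0],[80,0.72,0,3.6,0],[42,0.72,0,3.6,0],[42,0.72,0,3.6,0],[42,0.72,0,3.6,0],[42,0.72,0,3.6,0],[42,0.72,0,3.6,0]]]' --squeeze 55

```text
t: 12.1
tcp_pos: [0.4634, 0.1693, 0.0265]
tool_rot: [1.0, -0.0, 0.001, -0.0]
force: [-1.4, 2.4, 7.4]
finger_gap: 0.602
gripper_force: 57.6
```

Call:
drive_tool --motion '[[[42,0,0,-0.3,0],[42,0,0,-0.9,0],[42,0,0,-1.6,0],[42,0,1.2,-2,0],[42,0,2.6,-2,0],[42,0,4,-2,0],[42,0,5.4,-2,0],[42,0,6.8,-2,0],[42,0,8.2,-2,0],[42,0,9.6,-2,0]]]'

```text
t: 13.1
tcp_pos: [0.4621, -0.121, 0.0854]
tool_rot: [1.0, -0.0, -0.0, -0.0]
force: [0.7, 0.2, -2.2]
finger_gap: 0.603
gripper_force: 58.7
```

Call:
drive_tool --motion '[[[42,0,1.1,0,0],[42,0,1.3,0,0],[42,0,1.3,0,0]]]'

```text
t: 13.4
tcp_pos: [0.4624, -0.1595, 0.0852]
tool_rot: [1.0, -0.002, 0.0, 0.0]
force: [-0.2, 0.6, -3.1]
finger_gap: 0.6
gripper_force: 58.8
```

```bash
python3 - <<'E'
from h import *
s=manip.sense();print(s["tcp_pos"],s["force"])
m,im=snap("wrist","w8.png"); np.save("w8.npy",m,allow_pickle=True)
mk=cv2.morphologyEx(brown(im),cv2.MORPH_CLOSE,np.ones((3,3)))
cs,_=cv2.findContours(mk,cv2.RETR_EXTERNAL,cv2.CHAIN_APPROX_NONE)
for c in cs:
    if len(c)>60: print(cv2.boundingRect(c),np.round(circ(m,c[:,0],.008),4))
c=cv2.resize(im[130:330,200:440],None,fx=3,fy=3,interpolation=cv2.INTER_CUBIC); cv2.imwrite("pics/c8.png",c[:,:,::-1])
E
```

```text
[ 0.46236741 -0.15950838  0.08521904] [-0.20870447  0.62668488 -3.13881001]
(261, 151, 103, 78) [ 0.4648 -0.155   0.0397]
(447, 78, 129, 128) [ 0.5115 -0.3084  0.0482]
(0, 0, 85, 88) [0.5826 0.036  0.0269]
```

View pics/c8.png

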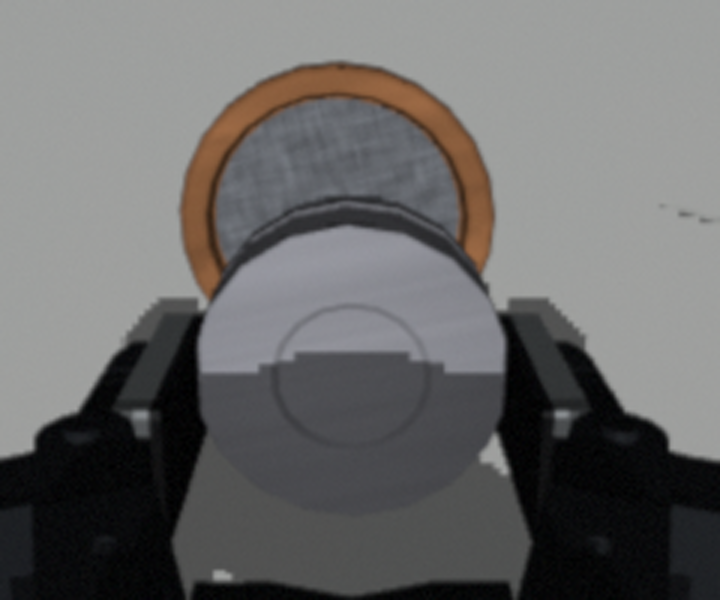

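Disc 54 is held level, with its ring at (317,255). It needs about 4 mm toward +y. Lowering with that correction.

Call:
drive_tool --motion '[[[42,0.03,-0.13,1,0],[42,0.03,-0.13,1.8,0],[42,0.03,-0.13,2.15,0],[42,0.03,-0.13,2.25,0],[42,0.03,-0.13,2.25,0],[42,0.03,-0.13,2.25,0]]]'

```text
t: 14.05
tcp_pos: [0.464, -0.1543, 0.0182]
tool_rot: [1.0, 0.0, 0.001, 0.0]
force: [-0.0, 0.4, -2.7]
finger_gap: 0.606
gripper_force: 58.7
```

```bash
python3 - <<'E'
from h import *
m=np.load("w8.npy",allow_pickle=True).item(); print(plane(m,317.3,254.7,.0987))
E
```

```text
[ 0.46458024 -0.15895064  0.0987    ]
```

Call:
drive_tool --motion '[[[42,0,0.03,0.1,0],[42,0,0.03,0.17,0],[42,0,0.03,0.2,0],[42,0,0.03,0.21,0],[42,0,0.03,0.21,0]]]'

```text
t: 14.55
tcp_pos: [0.4635, -0.1555, 0.0115]
tool_rot: [1.0, -0.0, 0.0, 0.0]
force: [-0.5, -0.7, 1.6]
finger_gap: 0.602
gripper_force: 59.4
```

Call:
drive_tool --motion '[[[56,0,0.03,0.21,0],[72,0,0.03,0.21,0],[72,0,0.03,0.21,0],[72,0,0.03,-0.3,0],[72,0,0.03,-1.4,0],[72,0,0,-2.8,0],[85,-0.2,-1.2,-3.8,0],[85,-0.4,-2.6,-4,0],[85,-0.6,-4,-4,0],[85,-0.7,-5.5,-4,0]]]'

```text
t: 15.55
tcp_pos: [0.4421, 0.0108, 0.1318]
tool_rot: [1.0, -0.001, 0.001, 0.0]
force: [0.8, 0.0, -1.0]
finger_gap: 0.993
gripper_force: 0.0
```

Call:
drive_tool --motion '[[[85,0,-1.5,0,0],[85,0,-3,0,0],[85,0,-4.5,0,0],[85,0,-5.4,0,0],[85,0,-5.4,0,0],[85,0,-5.4,0,0]]]'

```text
t: 16.15
tcp_pos: [0.4422, 0.172, 0.1311]
tool_rot: [1.0, 0.001, -0.0, 0.0]
force: [0.6, -0.6, 0.1]
finger_gap: 0.995
gripper_force: 0.0
```

```bash
python3 - <<'E'
from h import *
s=manip.sense();print(s["tcp_pos"],s["force"],s["finger_gap"])
m,im=snap("wrist","w9.png"); np.save("w9.npy",m,allow_pickle=True)
u,v=proj(m,[.4681,.168,.02]); print(u,v)
u=int(u);v=int(v);g=cv2.cvtColor(im[v-50:v+50,u-50:u+50],cv2.COLOR_RGB2GRAY)
c=cv2.HoughCircles(cv2.resize(g,None,fx=4,fy=4,interpolation=cv2.INTER_CUBIC),cv2.HOUGH_GRADIENT,1,40,param1=60,param2=20,minRadius=80,maxRadius=130)
for q in c[0][:4]: print(q, plane(m,u-50+q[0]/4,v-50+q[1]/4,.02))
mt,it=snap("top","t9.png")
a=cv2.resize(im[60:260,180:460],None,fx=2.5,fy=2.5,interpolation=cv2.INTER_CUBIC)
b=cv2.resize(it[160:245,190:440],None,fx=2.8,fy=2.8,interpolation=cv2.INTER_CUBIC)
cv2.imwrite("pics/c9.png",np.vstack([a[:350],b])[:,:,::-1])
E
```

```text
[0.4422042  0.17203905 0.1310841 ] [ 0.63835409 -0.63489905  0.08507116] 0.9953674634423956
322.094328859381 168.33767874899317Traceback (most recent call last):
  File "<stdin>", line 7, in <module>
TypeError: 'NoneType' object is not subscriptable
```

```bash
python3 - <<'E'
from h import *
m=np.load("w9.npy",allow_pickle=True).item(); im=cv2.imread("pics/w9.png")[:,:,::-1].copy().astype(int)
c=im[120:220,270:375]; d=c[...,2]-c[...,1]
print(np.median(d),np.median(c.reshape(-1,3),0),c[49,52],c[5,5])
mk=((d>=(d[49-15:49+15,52-15:52+15].mean()+d[:10,:10].mean())/2)*255).astype(np.uint8)
mk=cv2.morphologyEx(cv2.medianBlur(mk,5),cv2.MORPH_CLOSE,np.ones((5,5)))
for b,s,ce in blobs(mk,300):
    k,_=cv2.findContours((b*255).astype(np.uint8),cv2.RETR_EXTERNAL,cv2.CHAIN_APPROX_NONE); k=max(k,key=len)
    print(s,ce+[270,120],circ(m,k[:,0]+[270,120],.02))
g=cv2.cvtColor(im.astype(np.uint8)[110:230,262:382],cv2.COLOR_RGB2GRAY)
h=cv2.HoughCircles(cv2.resize(g,None,fx=4,fy=4),cv2.HOUGH_GRADIENT,1,30,param1=30,param2=10,minRadius=95,maxRadius=135)
if h is not None:
    for q in h[0][:4]: print(q,plane(m,262+q[0]/4,110+q[1]/4,.02))
E
```

```text
-1.0 [152. 153. 152.] [142 143 151] [152 154 152]
[  16   14   72   71 4003] [321.54484137 168.78166375] [0.46660391 0.16848668 0.03226896]
[246.5 220.5 128.9] [0.47104237 0.16663365 0.02      ]
[212.5 224.5 116.4] [0.470108   0.17435059 0.02      ]
[275.5 236.5 108.9] [0.46739948 0.15999019 0.02      ]
[227.5 191.5 101.2] [0.47759575 0.17097948 0.02      ]
```

Call:
drive_tool --motion '[[[85,0.8,0.1,0.9,0],[85,0.8,0.1,2,0],[85,0.8,0.1,3.1,0],[85,0.8,0.1,3.8,0],[85,0.8,0.1,4.1,0],[85,0.8,0.1,4.1,0]]]' --squeeze 75

```text
t: 16.8
tcp_pos: [0.4661, 0.1674, 0.0072]
tool_rot: [1.0, -0.001, -0.001, 0.0]
force: [-0.6, 0.1, 0.0]
finger_gap: 0.991
gripper_force: 0.0
```

Call:
drive_tool --motion '[[[85,0,-0.03,0.16,0],[85,0,-0.03,0.16,0],[55,0,-0.03,0.16,0],[55,0,-0.03,0.16,0],[55,0,-0.03,0.16,0],[55,0,-0.03,0.16,0]]]'

```text
t: 17.4
tcp_pos: [0.4671, 0.1693, 0.0052]
tool_rot: [1.0, 0.0, 0.001, 0.0]
force: [-1.7, -3.6, 10.8]
finger_gap: 0.733
gripper_force: 78.9
```

Call:
drive_tool --motion '[[[55,0,0,-0.15,0],[55,0,0,-0.3,0],[55,0,0,-0.4,0],[55,0,0,-0.4,0]]]'

```text
t: 17.8
tcp_pos: [0.4666, 0.1698, 0.0156]
tool_rot: [1.0, -0.0, 0.0, -0.0]
force: [0.4, 0.2, -5.7]
finger_gap: 0.734
gripper_force: 82.9
```

Call:
drive_tool --motion '[[[55,0,0,-0.6,0],[55,0,0,-1.4,0],[55,0.1,1,-2.1,0],[55,0.2,2.2,-2.3,0],[55,0.3,3.5,-2.3,0],[55,0.4,4.8,-2.3,0],[55,0.5,6.1,-2.3,0],[55,0.6,7.4,-2.3,0],[55,0.8,8.7,-2.3,0],[55,1,10,-2.3,0]]]'

```text
t: 18.8
tcp_pos: [0.4957, -0.1316, 0.0839]
tool_rot: [1.0, -0.0, -0.001, -0.0]
force: [-0.2, 0.5, -5.5]
finger_gap: 0.734
gripper_force: 84.9
```

Call:
drive_tool --motion '[[[55,0.1,1.2,0,0],[55,0.3,2.5,0,0],[55,0.4,3.8,0,0],[55,0.5,5,0,0],[55,0.5,5.8,0,0],[55,0.5,5.9,0,0],[55,0.5,5.9,0,0]]]'

```text
t: 19.5
tcp_pos: [0.5104, -0.3074, 0.0835]
tool_rot: [1.0, -0.001, -0.001, -0.001]
force: [-0.6, 0.9, -5.9]
finger_gap: 0.736
gripper_force: 84.9
```

```bash
python3 - <<'E'
from h import *
s=manip.sense();print(s["tcp_pos"],s["force"])
m,im=snap("wrist","w10.png"); np.save("w10.npy",m,allow_pickle=True)
mk=cv2.morphologyEx(brown(im),cv2.MORPH_CLOSE,np.ones((3,3)))
cs,_=cv2.findContours(mk,cv2.RETR_EXTERNAL,cv2.CHAIN_APPROX_NONE)
for c in cs:
    if len(c)>60: print(cv2.boundingRect(c),np.round(circ(m,c[:,0],.008),4))
cv2.imwrite("pics/c10.png",cv2.resize(im[60:360,100:500],None,fx=2,fy=2,interpolation=cv2.INTER_CUBIC)[:,:,::-1])
E
```

```text
[ 0.51042701 -0.30744773  0.08347559] [-0.61149041  0.87629709 -5.87358751]
(90, 210, 101, 78) [ 0.4653 -0.1547  0.0399]
(260, 146, 119, 81) [ 0.5109 -0.3085  0.0458]
```

View pics/c10.png

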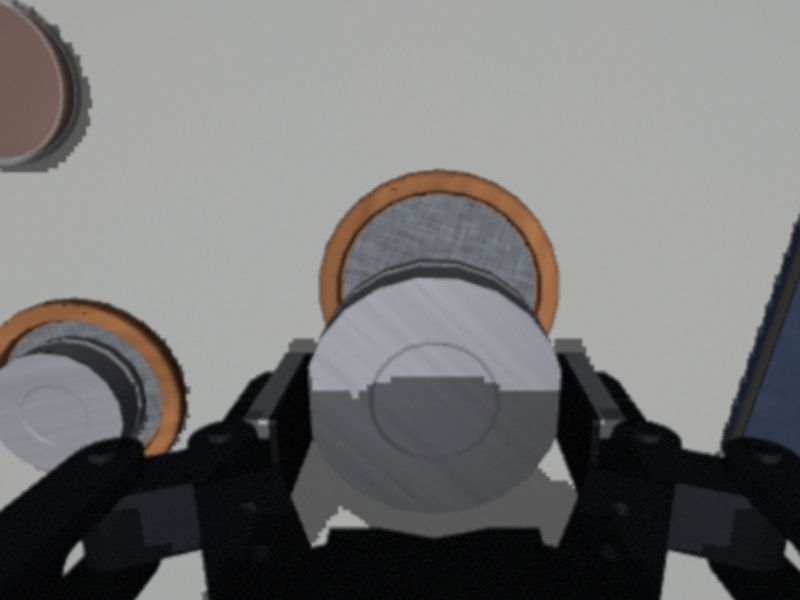

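Disc 66 is held level, with its ring at (317,260.5), rest 66 is ahead, and disc 54 lies in its rest at (127,267).

```bash
python3 - <<'E'
from h import *
m=np.load("w10.npy",allow_pickle=True).item(); print(plane(m,317,260.5,.0983),plane(m,127,267,.025))
E
```

```text
[ 0.51014003 -0.30677523  0.0983    ] [ 0.46557968 -0.15510597  0.025     ]
```

Call:
drive_tool --motion '[[[55,0.05,0.03,0.9,0],[55,0.05,0.03,1.7,0],[55,0.05,0.03,2,0],[55,0.05,0.03,2.2,0],[55,0.05,0.03,2.2,0],[55,0.05,0.03,2.2,0]]]'

```text
t: 20.15
tcp_pos: [0.5134, -0.3084, 0.0191]
tool_rot: [1.0, 0.0, 0.001, 0.0]
force: [0.6, 0.5, -5.7]
finger_gap: 0.732
gripper_force: 84.8
```

Call:
drive_tool --motion '[[[55,-0.02,0,0.12,0],[55,-0.02,0,0.2,0],[55,-0.02,0,0.25,0],[55,-0.02,0,0.28,0],[55,-0.02,0,0.28,0]]]'

```text
t: 20.65
tcp_pos: [0.5122, -0.3084, 0.0104]
tool_rot: [1.0, -0.0, 0.0, 0.0]
force: [-0.9, -0.1, -0.7]
finger_gap: 0.736
gripper_force: 85.6
```

Partial contact: the measured weight dropped from 5.7 N to 0.7 N. Releasing.

Call:
drive_tool --motion '[[[55,0,0,0.02,0],[68,0,0,0.02,0],[80,0,0,0.02,0],[85,0,0,0.02,0],[85,0,0,-0.4,0],[85,0,0,-1.4,0],[85,0,0,-2.8,0],[85,-1,0,-4,0],[85,-1.5,0,-4.5,0],[85,-1.5,0,-4.5,0]]]'

```text
t: 21.65
tcp_pos: [0.4669, -0.3091, 0.1484]
tool_rot: [1.0, -0.001, 0.002, 0.002]
force: [0.6, -0.6, -0.2]
finger_gap: 1.001
gripper_force: 0.0
```

```bash
python3 - <<'E'
from h import *
s=manip.sense();print(s["tcp_pos"],s["force"],s["gripper_force"])
m,im=snap("wrist","w11.png")
R={66:(.512,-.309),54:(.4655,-.1552),42:(.4772,.3703),30:(.585,.0355)}
def disc(m,im,r,n):  # steel inside the pocket: brightest blue-grey blob vs felt
    u,v=proj(m,[*r,.025]); return u,v
t,it=snap("top","t11.png"); sd,isd=snap("side","s11.png")
out=[]
for n,r in R.items():
    for mm,ii in [(t,it),(sd,isd)]:
        u,v=np.round(proj(mm,[*r,.025])).astype(int)
        out.append(cv2.resize(ii[v-22:v+22,u-22:u+22],(190,190),interpolation=cv2.INTER_CUBIC))
    print(n,proj(m,[*r,.025]))
b0=cv2.imread("pics/side0.png")[:,:,::-1].astype(int)
for n,(a,b,c,d) in {"bottle":(255,275,215,248),"dish":(298,320,178,194)}.items():
    print(n,np.abs(isd[c:d,a:b].astype(int)-b0[c:d,a:b]).mean())
w=cv2.resize(im[100:300,160:480],None,fx=1,fy=1)
u,v=proj(m,[*R[66],.025]).astype(int); g=im[v-70:v+70,u-70:u+70]
g=cv2.cvtColor(np.ascontiguousarray(g),cv2.COLOR_RGB2GRAY); 
h=cv2.HoughCircles(cv2.resize(g,None,fx=4,fy=4),cv2.HOUGH_GRADIENT,1,30,param1=50,param2=20,minRadius=50,maxRadius=200)
if h is not None:
    for q in h[0][:5]: print(q,plane(m,u-70+q[0]/4,v-70+q[1]/4,.025))
cv2.imwrite("pics/fin.png",np.vstack([np.hstack(out[0::2]),np.hstack(out[1::2]),cv2.resize(im[60:260,120:504],(760,200*760//384))[:215]])[:,:,::-1])
E
```

```text
[ 0.46693019 -0.30912904  0.14842119] [ 0.62699178 -0.6187265  -0.16002053] 0.0
66 [316.93899436 146.29940898]
54 [159.56436993 194.65413666]
42 [-391.59902179  183.58483148]
30 [-82.46407908  60.75489863]
bottle 7.37020202020202
dish 8.089962121212121
[286.5 272.5 163.5] [ 0.51400253 -0.30964103  0.025     ]
[255.5 260.5 168.6] [ 0.5167571  -0.30242164  0.025     ]
[264.5 300.5 165.3] [ 0.50752942 -0.30447411  0.025     ]
[280.5 242.5 174.1] [ 0.52085069 -0.3082462   0.025     ]
[295.5 303.5 164.2] [ 0.50682506 -0.31176142  0.025     ]
```

My 14 views are used, so the last checks are by numbers only.

```bash
python3 - <<'E'
from h import *
a=cv2.imread("pics/side0.png");b=cv2.imread("pics/s11.png")
for n,(x0,x1,y0,y1) in {"bottle":(253,278,212,250),"dish":(294,324,174,198),"plain":(225,245,250,265)}.items():
    A=a[y0:y1,x0:x1].astype(np.float32);B=b[y0:y1,x0:x1].astype(np.float32)
    sh,r=cv2.phaseCorrelate(A.mean(2),B.mean(2)) ; print(n,np.abs(A-B).mean(),A.mean(),B.mean(),sh,r)
m=np.load("w4.npy",allow_pickle=True).item(); print("30",plane(m,428.5,87,.025))
m=manip.camera_model("wrist"); im=cv2.imread("pics/w11.png").astype(int)
c=im[80:220,245:390]; mk=(((c[...,0]-c[...,1]>=4)&(c.mean(2)>120))*255).astype(np.uint8); mk=cv2.morphologyEx(cv2.medianBlur(mk,5),cv2.MORPH_CLOSE,np.ones((5,5)))
for q,s,ce in blobs(mk,800):
    k,_=cv2.findContours((q*255).astype(np.uint8),cv2.RETR_EXTERNAL,cv2.CHAIN_APPROX_NONE); k=max(k,key=len)
    print("66",s,circ(m,k[:,0]+[245,80],.025),plane(m,*(ce+[245,80]),.025))
mk=cv2.morphologyEx(brown(im[:,:,::-1].astype(np.uint8)),cv2.MORPH_CLOSE,np.ones((3,3)))
cs,_=cv2.findContours(mk,cv2.RETR_EXTERNAL,cv2.CHAIN_APPROX_NONE)
for q in cs:
    if len(q)>60: print(cv2.boundingRect(q),np.round(circ(m,q[:,0],.008),4))
E
```

```text
bottle 7.76 160.42175 168.07088 (0.525863885201872, -0.019995072268912395) 0.954845942735672
dish 8.3875 179.77176 188.15926 (0.0017981945956648815, 0.09772954758156693) 1.0040929387013118
plain 8.177778 180.81223 188.96556 (0.023836844390592304, 0.558145733576696) 1.0090872931480408
30 [0.58471874 0.0388859  0.025     ]
66 [  35   30   71   71 3907] [ 0.51252434 -0.30629198  0.0318931 ] [ 0.51355448 -0.30628609  0.025     ]
(127, 150, 83, 80) [ 0.4658 -0.1557  0.0416]
(268, 95, 97, 98) [ 0.512  -0.3072  0.0471]
```

```bash
python3 -c "
from station import manip
print(manip.sign_off())"
```

```text
the job is handed in; nothing more can be done
None
```

All four discs lie flat in their own rests, each measured about 1–3.5 mm from the rest's centre (limit 10 mm); the bottle and petri dish did not move, and the job was handed in at about 22 s (the hand-in returned no verdict).

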